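# Put the wheel parts away on the porch shelf

## Robot

A 7-joint arm with a two-finger parallel gripper is mounted at the origin on the work surface. World frame = base frame: x ahead of the robot, y to its left, z up, the work surface at z = 0. Lengths are in m, angles in rad, forces in N, time in s.
With the tool pointing down it reaches from about 0.425 to 0.95 m from the base axis. Payload 16.7 kg.
Tool frame: the origin (TCP) lies at the very end of the fingers, on their centre line; the grasp point (between the pads) lies arm.grip_point_offset behind it (arm.grip_point_offset is the distance from the TCP to the grasp point, in m); z points along the fingers, y is the line along which they close (so a half turn about z gives the same grasp; the last joint's range is limited). The gripper opens to 94 mm and grips with 3 to 60 N. Pads are 16 mm wide; open, the fingers measure 119 mm over their backs; the gripper's body (75 mm by 177 mm) begins 78 mm behind the grasp point.
Start: joints at [-1.494, 0.426, 0.074, 1.606, -0.034, 1.111, -0.067], TCP at [0.152, 0.658, 0.205] pointing down, gripper open.
Joint ranges: [-2.85, 2.85], [-0.5, 2.14], [-1.23, 1.37], [0.21, 2.46], [-1.02, 4.16], [0.16, 2.05], [-2.73, 2.73]. Speed limits (rad/s): [1.89, 1.89, 2.39, 2.39, 3.01, 3.01, 3.01].

## Interface

Orientations are given as a unit quaternion [x, y, z, w].
In Python, from station import readout, optics, hand_in, arm gives the robot as it stands. The module is installed in compiled form; this text tells all that it offers.
- The arm moves only by the tool move_arm, never from a script. Its argument "deltas" is a list of rows, each a list of 2 entries, a list of its own where there are three numbers: the shift along the tool's x, y, z scaled (see below), then the turn, a rotation vector about the tool's x, y, z scaled (see below). A call has 1 to 20 rows; each row shifts and turns the commanded pose from where the row before left it, along the tool's axes as they then stand; what a row does not reach is not made up. The controller multiplies each number of a shift by 0.02 m and each number of a turn by 4 degrees. A row lasts 1/12 s, in which the tool goes at most 41.7 mm and 7.16 degrees, less where a joint would pass 70% of its speed; a pose out of reach is approached as far as the arm can. A call with a number of a shift or a turn outside -1 to 1 is refused whole. A call with a gripper value outside its range is refused whole. "fingers" is the opening, from -1 (shut) to 1 (fully open), set as the call begins (left out, the last holds). The fingers move at their own pace and stop on an object; "grip_force" is the grip in N (left out, the last holds). Time passes only in rows, so rows that do not move let the fingers close. It gives the time, the measured TCP pose, the force, the opening and the grip force at its end, in the units of the state.
- readout.get_state(): the state, without advancing time (a new reading comes with each control period).
- optics.grab_frame(name): name is "scene" or "side" or "wrist"; returns (picture, depth): 384x512x3 uint8, blue, green, red; 384x512 float32, m along the optical axis (not along the pixel's ray), 0 where there is no reading.
- optics.camera_model(name): a dict with "fx", "fy", "cx", "cy" (pixels), "rvec" (rotation vector, rad) and "tvec" (3), from world to camera coordinates, as OpenCV has them; the wrist camera has in their place "tool_from_camera" (4x4, takes a point from camera to tool coordinates, whose origin is the TCP and whose axes are the flange's). Camera axes: x right, y down, z forward; pixel columns grow to the right and rows downward; lengths in m; the calibration is good to about 2 mm. A picture is of the moment at which its call begins: read the wrist's pose just before it. camera_model takes no time and is no camera call.
- hand_in(): hands the job in; it is judged then, once.
Trained networks look in the newest picture that a camera, given by its name, has taken for a name from the list of things; names that differ only in an ending like _2 or _b are one class to them, and where a whole thing is asked for, a point or a joint stands for the part that bears it (a point fixed in the world has none). Each returns a list of dicts, best first, with "conf" (0 to 1); they miss things now and then, are a little off and sometimes report something else, mostly with a low value. They report only what shows in the picture. A call takes as long as a camera call. They do not tell look-alikes from the thing itself.
- optics.look_for(camera, name): "position" ([x, y, z] in m, in world coordinates, good to about 4 mm: the middle of the surface that is visible of it).
The state is a dict: "time": time; "joint_pos": joint angles; "qd": joint speeds; "joint_efforts": joint torques, N m; "tcp_pos": TCP position; "tool_rot": TCP orientation; "contact_force": force on the tool from outside, world axes, zero at the start; "torque": the same for the moment, N m; "finger_gap": finger opening in m; "finger_force": force on a finger pad.
Only numpy, scipy, OpenCV 4.12 (cv2) and the standard library are available. Lean on these libraries where they do the work, as an engineer would, in place of code of your own. Each camera call takes 0.05 s, during which the arm holds its last target. There are 200 camera calls.

## Task

Put the cleaned wheel parts away. First slide the empty grey dish across the plank, without lifting it, until it sits wholly on the round cork disc; then lay all the freewheels flat in one stack in the middle of the dish, the largest at the bottom and each smaller one on top of a bigger one, and push every aluminium axle tube fully home on a stub of its own on the wooden stand. Leave the other things on the shelf where they are and let go of everything.

Things in the scene. Friction and masses are not known exactly. Their poses are not given: they have to be found in the camera images.
- mat: round cork disc let into the plank, flush with its top (nothing to catch on), 200 mm across; origin at its centre at plank height
- dish: loose grey ceramic dish, about 0.45 kg, round, 170 mm across the rim (outer radius 85 mm at the rim, 80 mm at the foot), 18 mm tall, wall 5 mm; flat inner floor 8 mm above its underside, about 150 mm across; origin at the centre of its underside, z up; slides on the plank when pushed at the rim
- freewheel_large: largest freewheel: flat solid steel disc, 70 mm across the teeth, 12 mm thick (a plain cylinder to the touch); origin at its centre, 6 mm above its underside, z along its axis; lies flat near the robot at the start; may be absent
- freewheel_medium: middle freewheel: flat solid steel disc, 60 mm across the teeth, 12 mm thick (a plain cylinder to the touch); origin at its centre, 6 mm above its underside, z along its axis; lies flat near the robot at the start; may be absent
- freewheel_small: smallest freewheel: flat solid steel disc, 50 mm across the teeth, 12 mm thick (a plain cylinder to the touch); origin at its centre, 6 mm above its underside, z along its axis; lies flat near the robot at the start; may be absent
- tube0: aluminium axle peg: plain round tube open at both ends, 90 mm long, 40 mm outside, 27 mm bore, 0.14 kg; origin at its centre, z along its bore; stands upright on the plank at the start (origin 45 mm up); all such tubes are alike; may be absent
- tube1: aluminium axle peg: plain round tube open at both ends, 90 mm long, 40 mm outside, 27 mm bore, 0.14 kg; origin at its centre, z along its bore; stands upright on the plank at the start (origin 45 mm up); all such tubes are alike; may be absent
- tube2: aluminium axle peg: plain round tube open at both ends, 90 mm long, 40 mm outside, 27 mm bore, 0.14 kg; origin at its centre, z along its bore; stands upright on the plank at the start (origin 45 mm up); all such tubes are alike; may be absent
- tube3: aluminium axle peg: plain round tube open at both ends, 90 mm long, 40 mm outside, 27 mm bore, 0.14 kg; origin at its centre, z along its bore; stands upright on the plank at the start (origin 45 mm up); all such tubes are alike; may be absent
- stand: fixed dark wooden block 290 x 75 x 20 mm with four alike upright steel axle stubs 75 mm apart in a row along its x axis; each stub is 22 mm across and stands 60 mm above the block (80 mm above the plank), its last 10 mm tapering to 10 mm; origin at the centre of its underside
- stub0 (a point): foot of an axle stub, on its axis at the top face of the block, 20 mm above the plank (-x end of the stand); z up along the stub; a tube fully home has its centre 45 mm above this point
- stub1 (a point): foot of an axle stub, on its axis at the top face of the block, 20 mm above the plank (second from the -x end of the stand); z up along the stub; a tube fully home has its centre 45 mm above this point
- stub2 (a point): foot of an axle stub, on its axis at the top face of the block, 20 mm above the plank (second from the +x end of the stand); z up along the stub; a tube fully home has its centre 45 mm above this point
- stub3 (a point): foot of an axle stub, on its axis at the top face of the block, 20 mm above the plank (+x end of the stand); z up along the stub; a tube fully home has its centre 45 mm above this point
- lever_a: bystander: blue plastic tyre lever, 117 x 20 x 8 mm, lying flat, origin about its middle on the underside, long along x
- lever_b: bystander: a second blue plastic tyre lever, 117 x 20 x 8 mm, by the near right side; same axes
- hexset: bystander: folding stainless hex key set, 100 x 30 x 20 mm, origin under its centre, long along x
- jar: bystander: green glass jar with screw lid, 72 mm across, 100 mm tall, origin under its centre
- paddish: bystander: small grey ceramic dish of brake pads, 104 mm across, 25 mm tall, origin under its centre
- spokewrench: bystander: aluminium spoke wrench lying flat, 70 x 32 x 7 mm, long along x, origin about its middle on the underside
- oil: bystander: white plastic oil bottle, 52 mm across, 140 mm tall, origin under its centre
Things that resemble listed ones, but are neither listed nor needed, are in the scene too. Leave any yellow look-alike of the freewheel_small alone.

How it is judged:
By the outcome, as a careful person would: the job done as asked, in the order asked, and still so for the second after the job is handed in, with the robot touching nothing.
Of freewheel_large, freewheel_medium, freewheel_small only 2 to 3 are there at a start; the rules pass over those that are not, and their reading is None.
Of tube0, tube1, tube2, tube3 only 3 to 4 are there at a start; the rules pass over those that are not, and their reading is None.
At some moment in a run one of freewheel_large, freewheel_medium, freewheel_small, dish may be knocked a few centimetres aside while the robot is not near it.
It also fails if it takes over 210 s, if anything falls off the work surface, if the arm or the gripper's body presses on something with over 40 N, if the wrist force passes 120 N, or if a joint passes its speed limit or range.

## Working session

There is one attempt and no reset: what is moved stays moved. The work goes in short steps, Python scripts to look and compute and a tool call to move; the robot and the scene stay as the last step left them, time stands still between calls to the robot, and variables do not carry over. Pictures are saved under pics/ and viewed, at most 14 in all, crops included, and the job is handed in when it is done.

Besides the shell and the picture viewer there is one more tool, called after "Request:" as a command line: name --argument value ..., lists and objects as JSON in quotes. move_arm: Moves the arm, as the interface text tells. Its arguments: {"type":"object","properties":{"deltas":{"type":"array"},"fingers":{"type":"number"},"grip_force":{"type":"number"}},"required":["deltas"]}

```bash
mkdir -p pics; ls; cat > h.py <<'E'
import numpy as np, cv2
from scipy.spatial.transform import Rotation as R
from station import readout, optics, arm
def cam(n, st=None):
    m=optics.camera_model(n)
    if 'rvec' in m:
        r=cv2.Rodrigues(np.array(m['rvec'],float))[0]; t=np.array(m['tvec'],float).ravel()
        T=np.eye(4); T[:3,:3]=r.T; T[:3,3]=-r.T@t
    else:
        W=np.eye(4); W[:3,:3]=R.from_quat(st['tool_rot']).as_matrix(); W[:3,3]=st['tcp_pos']
        T=W@np.array(m['tool_from_camera'])
    return m,T
def grab(n):
    st=readout.get_state(); im,d=optics.grab_frame(n); m,T=cam(n,st)
    v,u=np.mgrid[:384,:512]
    P=np.stack([(u-m['cx'])/m['fx']*d,(v-m['cy'])/m['fy']*d,d],-1)@T[:3,:3].T+T[:3,3]
    P[d==0]=np.nan
    return im,d,P,m,T
E
python3 - <<'E'
from h import *
print(arm.grip_point_offset, readout.get_state())
for n in('scene','side','wrist'):
    im,d,P,m,T=grab(n); cv2.imwrite(f'pics/{n}0.png',im); np.savez(f'{n}0.npz',im=im,P=P); print(n,T.round(3).tolist(),m['fx'])
names=['mat','dish','freewheel_large','freewheel_medium','freewheel_small','tube0','stand','jar','oil','paddish','hexset','lever_a','spokewrench']
for c in('scene','side'):
  for n in names:
    print(c,n,[(np.round(o['position'],3).tolist(),round(o['conf'],2)) for o in optics.look_for(c,n)])
E
```

```text
pics
0.0188 {'time': 0.0, 'joint_pos': array([-1.49352066,  0.42670855,  0.07382266,  1.60662963, -0.03412232,
        1.11076893, -0.0671065 ]), 'qd': array([-0.00149782, -0.00149994,  0.00143736, -0.00085582, -0.00061723,
        0.00170595, -0.00084417]), 'joint_efforts': array([ 3.82798724e-03, -9.35805559e+01,  3.66950110e+00, -4.54153311e+01,
       -4.85625293e-02,  2.06482701e-02,  6.42964756e-05]), 'tcp_pos': array([0.15167176, 0.65728504, 0.20478042]), 'tool_rot': array([ 1.13156458e-01,  9.93576983e-01, -6.26782731e-04, -4.11855443e-05]), 'contact_force': array([-0.301292  ,  0.02565314, -0.4397465 ]), 'torque': array([-0.00601715, -0.00145023, -0.01098333]), 'finger_force': 0.0, 'finger_gap': 0.0941316987109666}
scene [[0.243, 0.763, -0.6, 1.24], [0.97, -0.184, 0.159, -0.248], [0.011, -0.62, -0.784, 0.937], [0.0, 0.0, 0.0, 1.0]] 407.1932464018596
side [[-0.967, -0.206, 0.148, 0.343], [-0.253, 0.75, -0.612, 0.807], [0.015, -0.629, -0.777, 1.186], [0.0, 0.0, 0.0, 1.0]] 467.9569684270659
wrist [[0.225, 0.942, 0.251, 0.081], [0.974, -0.217, -0.058, 0.674], [-0.0, 0.257, -0.96
[... 1274 characters left out ...]
l_small [([0.346, -0.013, 0.01], 0.61), ([0.325, -0.125, 0.01], 0.55), ([0.316, -0.204, 0.011], 0.5), ([0.422, -0.164, 0.01], 0.44)]
side tube0 [([0.577, 0.186, 0.068], 0.92), ([0.489, 0.176, 0.066], 0.86), ([0.409, 0.191, 0.064], 0.72), ([0.65, 0.174, 0.065], 0.62)]
side stand [([0.502, 0.315, 0.021], 0.86)]
side jar [([0.766, 0.226, 0.08], 0.62)]
side oil [([0.616, -0.484, 0.073], 0.88)]
side paddish [([0.802, -0.184, 0.013], 0.76), ([0.505, 0.312, 0.023], 0.71)]
side hexset [([0.651, 0.176, 0.068], 0.62), ([0.792, -0.008, 0.018], 0.54)]
side lever_a [([0.801, 0.1, 0.013], 0.53), ([0.453, -0.403, 0.01], 0.49), ([0.804, -0.187, 0.014], 0.16)]
side spokewrench [([0.805, -0.185, 0.011], 0.6)]
```

View pics/scene0.png

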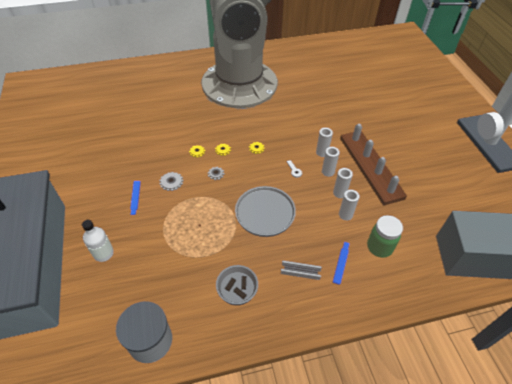

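View pics/side0.png

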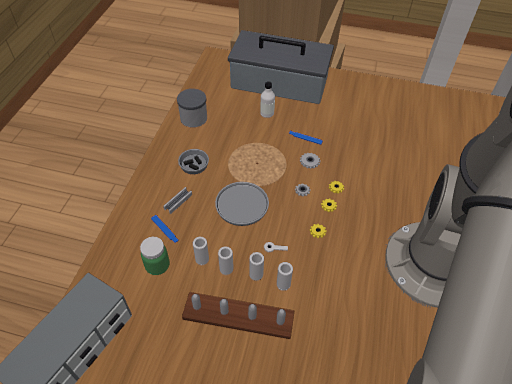

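Both views show two grey freewheels (scene px (171,181) and (215,173)), three yellow look-alikes, four tubes, the stand on the right, and the dish at (265,210) just left of the mat. I'll measure these in the point clouds.

```bash
cat > m.py <<'E'
from h import *
from scipy.optimize import least_squares
from scipy.ndimage import label
def mec(p): 
    (c,r)=cv2.minEnclosingCircle(p.astype(np.float32)); return np.round([*c,r],4)
def fitc(p,r=None):
    f=lambda q: np.hypot(p[:,0]-q[0],p[:,1]-q[1])-(q[2] if r is None else r)
    return least_squares(f,[*p.mean(0),.03],loss='soft_l1',f_scale=.002).x.round(4)
def clusters(P,mask,nmin):
    L,n=label(mask,np.ones((3,3)))
    return [(L==i) for i in range(1,n+1) if (L==i).sum()>=nmin]
E
python3 - <<'E'
from m import *
for c in('scene','side'):
    z=np.load(f'{c}0.npz'); im,P=z['im'],z['P']; Z=P[...,2]
    box=(P[...,0]>.28)&(P[...,0]<.9)&(abs(P[...,1])<.45)
    pl=box&(abs(Z)<.004); A=np.c_[P[pl][:,:2],np.ones(pl.sum())]; print(c,'plane',np.linalg.lstsq(A,P[pl][:,2],rcond=None)[0].round(4))
    hsv=cv2.cvtColor(im,cv2.COLOR_BGR2HSV)
    for k in clusters(P,box&(Z>.005),12):
        p=P[k]; print('  n',k.sum(),'med',np.median(p,0).round(3),'zmax',np.percentile(p[:,2],95).round(3),'mec',mec(p[:,:2]),'sat',np.median(hsv[k][:,1]))
    print(' tops')
    for k in clusters(P,box&(Z>.072)&(Z<.096),3):
        p=P[k];zt=np.percentile(p[:,2],90); q=p[p[:,2]>zt-.005]; print('  n',k.sum(),len(q),'zt',zt.round(4),'mean',q.mean(0).round(4),'mec',mec(q[:,:2]))
    # mat: cork colour, using saturation/value
    box2=(abs(P[...,0]-.6)<.15)&(abs(P[...,1]+.24)<.13)&(abs(Z)<.006)
    print('hsv cork',np.median(hsv[box2&(np.hypot(P[...,0]-.6,P[...,1]+.24)<.07)],0),'wood',np.median(hsv[pl],0))
E
```

```text
scene plane [ 0.001 -0.001 -0.001]
  n 2029 med [0.537 0.297 0.019] zmax 0.071 mec [0.5091 0.3017 0.149 ] sat 139.0
  n 678 med [0.48  0.169 0.065] zmax 0.089 mec [0.4542 0.1737 0.0621] sat 7.0
  n 126 med [ 0.352 -0.021  0.011] zmax 0.014 mec [ 0.3494 -0.0194  0.0271] sat 199.5
  n 129 med [ 0.335 -0.126  0.01 ] zmax 0.014 mec [ 0.3329 -0.1255  0.0252] sat 199.0
  n 135 med [ 0.324 -0.207  0.01 ] zmax 0.014 mec [ 0.3201 -0.2062  0.0269] sat 198.0
  n 80 med [0.474 0.07  0.006] zmax 0.01 mec [0.4618 0.0671 0.0347] sat 7.0
  n 147 med [ 0.427 -0.165  0.011] zmax 0.014 mec [ 0.4251 -0.1652  0.0262] sat 6.0
  n 795 med [0.644 0.162 0.065] zmax 0.09 mec [0.6195 0.1694 0.0603] sat 6.0
  n 316 med [ 0.429 -0.299  0.01 ] zmax 0.014 mec [ 0.4268 -0.3014  0.0369] sat 3.0
  n 201 med [ 0.464 -0.408  0.008] zmax 0.011 mec [ 0.4632 -0.4069  0.0621] sat 180.0
  n 2204 med [ 0.598 -0.057  0.008] zmax 0.017 mec [ 0.5982 -0.057   0.0861] sat 11.0
  n 2592 med [0.853 0.37  0.118] zmax 0.121 mec [0.8516 0.3947 0.0724] sat 21.0
  n 1064 med [0.79  0.2   0.078] zmax 0.101 mec [0.778  0.2119 0.0359] sat 
[... 7168 characters left out ...]
0.7606 0.2351 0.0918] mec [0.7653 0.2261 0.0271]
  n 158 83 zt 0.0926 mean [0.5783 0.1757 0.091 ] mec [0.5788 0.1767 0.0201]
  n 160 89 zt 0.0923 mean [0.4917 0.1707 0.0904] mec [0.4921 0.1709 0.0207]
  n 165 83 zt 0.0929 mean [0.4114 0.1821 0.0911] mec [0.4106 0.1809 0.02  ]
  n 42 19 zt 0.0824 mean [0.6169 0.3144 0.0813] mec [0.6164 0.3151 0.0066]
  n 44 20 zt 0.0819 mean [0.5428 0.3088 0.0805] mec [0.5428 0.3092 0.0073]
  n 153 70 zt 0.0938 mean [0.7876 0.4207 0.092 ] mec [0.7884 0.4115 0.0361]
  n 46 21 zt 0.0819 mean [0.4691 0.3039 0.0802] mec [0.4692 0.3042 0.0075]
  n 44 29 zt 0.0815 mean [0.3934 0.2979 0.0792] mec [0.3928 0.2985 0.0092]
hsv cork [ 14. 110. 165.] wood [ 14. 143. 141.]
```

```bash
python3 - <<'E'
from m import *
for c in('scene','side'):
    z=np.load(f'{c}0.npz'); im,P=z['im'],z['P']; b=cv2.GaussianBlur(im,(3,3),0); s=cv2.cvtColor(b,cv2.COLOR_BGR2HSV)[...,1]
    X,Y,Z=np.moveaxis(P,-1,0)
    m=(np.hypot(X-.6,Y+.24)<.13)&(abs(Z)<.012)&(s<131)&(s>80)&(np.hypot(X-.598,Y+.057)>.09)
    L=clusters(P,m,300); k=max(L,key=lambda a:a.sum())
    hull=cv2.convexHull(P[k][:,:2].astype(np.float32))[:,0]
    print(c,k.sum(),'mec',mec(P[k][:,:2]),'fit',fitc(hull),'fit100',fitc(hull,.1))
E
```

```text
scene 3450 mec [ 0.5964 -0.241   0.1025] fit [ 0.5964 -0.2413  0.1004] fit100 [ 0.5966 -0.2415  0.03  ]
side 1992 mec [ 0.5986 -0.2279  0.1185] fit [ 0.5974 -0.2431  0.1017] fit100 [ 0.5969 -0.2446  0.03  ]
```

Request:
move_arm --deltas '[[[0,0,0],[0,0,1]],[[0,0,0],[0,0,1]],[[0,0,0],[0,0,1]],[[0,0,0],[0,0,1]],[[0,0,0],[0,0,1]],[[0,0,0],[0,0,1]],[[0,0,0],[0,0,1]],[[0,0,0],[0,0,1]],[[0,0,0],[0,0,1]],[[0,0,0],[0,0,1]],[[0,0,0],[0,0,1]],[[0,0,0],[0,0,1]],[[0,0,0],[0,0,1]],[[0,0,0],[0,0,1]],[[0,0,0],[0,0,1]],[[0,0,0],[0,0,1]],[[0,0,0],[0,0,1]],[[0,0,0],[0,0,1]],[[0,0,0],[0,0,1]],[[0,0,0],[0,0,0.25]]]' --fingers 1

```text
time: 3.12
tcp_pos: [0.1517, 0.6577, 0.2055]
tool_rot: [0.708, 0.706, -0.0, 0.0]
contact_force: [0.3, -0.1, -0.6]
finger_gap: 0.0937
finger_force: 0.0
```

Request:
move_arm --deltas '[[[-1,0.75,0],[0,0,0]],[[-1,0.75,0],[0,0,0]],[[-1,0.75,0],[0,0,0]],[[-1,0.75,0],[0,0,0]],[[-1,0.75,0],[0,0,0]],[[-1,0.75,0],[0,0,0]],[[-1,0.75,0],[0,0,0]],[[-1,0.75,0],[0,0,0]],[[-1,0.75,0],[0,0,0]],[[-1,0.75,0],[0,0,0]],[[-1,0.75,0],[0,0,0]],[[-1,0.75,0],[0,0,0]],[[-1,0.75,0],[0,0,0]],[[-1,0.75,0],[0,0,0]],[[-1,0.75,0],[0,0,0]],[[-1,0.75,0],[0,0,0]],[[-1,0.75,0],[0,0,0]],[[-1,0.75,0],[0,0,0]],[[-1,0.75,0],[0,0,0]],[[-1,0.75,0],[0,0,0]]]'

```text
time: 4.78
tcp_pos: [0.4525, 0.2567, 0.2057]
tool_rot: [0.706, 0.708, 0.0, -0.0]
contact_force: [0.2, 0.5, -0.3]
finger_gap: 0.0941
finger_force: 0.0
```

Request:
move_arm --deltas '[[[-1,0.75,0],[0,0,0]],[[-1,0.75,0],[0,0,0]],[[-1,0.75,0],[0,0,0]],[[-1,0.75,0],[0,0,0]],[[-1,0.75,0],[0,0,0]],[[-1,0.75,0],[0,0,0]],[[-1,0.75,0],[0,0,0]],[[-1,0.75,0],[0,0,0]],[[-1,0.75,0],[0,0,0]],[[-1,0.75,0],[0,0,0]],[[0,0,0],[0,0,0]],[[0,0,0],[0,0,0]]]'

```text
time: 5.78
tcp_pos: [0.6022, 0.0562, 0.2053]
tool_rot: [0.707, 0.707, -0.0, 0.0]
contact_force: [-0.7, 0.8, -1.0]
finger_gap: 0.094
finger_force: 0.0
```

```bash
cat >> m.py <<'E'
def blobs(c,zmin=.005,nmin=40,box=(.28,.75,-.45,.4)):
    im,d,P,m,T=grab(c); X,Y,Z=np.moveaxis(P,-1,0)
    k0=(X>box[0])&(X<box[1])&(Y>box[2])&(Y<box[3])&(Z>zmin)&(Z<.13)
    s=cv2.cvtColor(im,cv2.COLOR_BGR2HSV)[...,1]
    for k in clusters(P,k0,nmin):
        p=P[k]; vv,uu=np.where(k); edge=(vv.min()==0)|(vv.max()==383)|(uu.min()==0)|(uu.max()==511)
        zt=np.percentile(p[:,2],95); q=p[p[:,2]>zt-.005]
        print(c,'n',k.sum(),'zt',zt.round(4),'mec',mec(p[:,:2]),'top',mec(q[:,:2]),'sat',np.median(s[k]),'CUT' if edge else '')
    return im,P
E
python3 - <<'E'
from m import *
im,P=blobs('wrist'); cv2.imwrite('pics/w1.png',im)
blobs('scene',box=(.5,.7,-.35,.1))
E
```

```text
wrist n 1501 zt 0.0226 mec [0.4727 0.2705 0.1076] top [0.4444 0.2682 0.0793] sat 125.0 CUT
wrist n 1938 zt 0.1018 mec [0.7499 0.2141 0.0251] top [0.7494 0.2143 0.0181] sat 72.0 
wrist n 2627 zt 0.0923 mec [0.4117 0.1796 0.0207] top [0.4115 0.1798 0.0205] sat 5.0 
wrist n 1245 zt 0.0927 mec [0.5798 0.1752 0.02  ] top [0.5798 0.1752 0.02  ] sat 8.0 
wrist n 1934 zt 0.0924 mec [0.4934 0.1704 0.0203] top [0.4933 0.1705 0.0202] sat 6.0 
wrist n 1333 zt 0.0925 mec [0.6567 0.1628 0.02  ] top [0.6569 0.1629 0.0199] sat 9.0 
wrist n 649 zt 0.01 mec [0.4593 0.0694 0.0351] top [0.4593 0.0694 0.0351] sat 7.0 
wrist n 8270 zt 0.0194 mec [ 0.5986 -0.0562  0.0846] top [ 0.5986 -0.0562  0.0846] sat 10.0 
wrist n 784 zt 0.0148 mec [ 0.349  -0.0193  0.0259] top [ 0.3489 -0.019   0.0253] sat 165.0 
wrist n 68 zt 0.0146 mec [ 0.4314 -0.1813  0.0132] top [ 0.4314 -0.1813  0.0132] sat 7.0 
scene n 2216 zt 0.0176 mec [ 0.5991 -0.0574  0.0864] top [ 0.5991 -0.0574  0.0864] sat 11.0
```

View pics/w1.png

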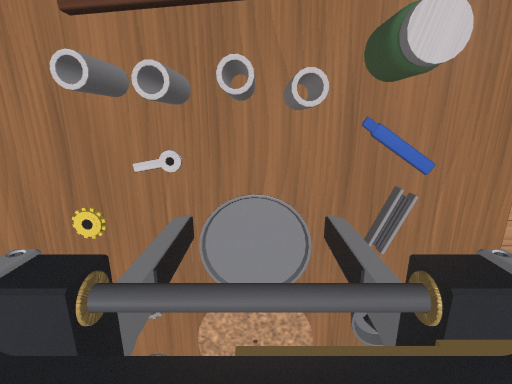

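Request:
move_arm --deltas '[[[0,-0.2,1],[0,0,0]],[[0,0,1],[0,0,0]],[[0,0,1],[0,0,0]],[[0,0,1],[0,0,0]],[[0,0,1],[0,0,0]],[[0,0,1],[0,0,0]],[[0,0,1],[0,0,0]],[[0,0,1],[0,0,0]],[[0,0,1],[0,0,0]],[[0,0,0.6],[0,0,0]],[[0,0,0.3],[0,0,0]],[[0,0,0],[0,0,0]],[[0,0,0],[0,0,0]]]'

```text
time: 6.97
tcp_pos: [0.5981, 0.058, 0.0081]
tool_rot: [0.707, 0.707, 0.0, 0.0]
contact_force: [-0.3, 0.3, 0.1]
finger_gap: 0.0937
finger_force: 0.0
```

Request:
move_arm --deltas '[[[-0.5,0,0],[0,0,0]],[[-0.3,0,0],[0,0,0]],[[-0.3,0,0],[0,0,0]],[[-0.3,0,0],[0,0,0]],[[-0.3,0,0],[0,0,0]],[[-0.4,0,0],[0,0,0]],[[-0.5,0,0],[0,0,0]],[[-0.5,0,0],[0,0,0]],[[-0.5,0,0],[0,0,0]],[[-0.5,0,0],[0,0,0]],[[-0.5,0,0],[0,0,0]],[[-0.5,0,0],[0,0,0]],[[-0.5,0,0],[0,0,0]],[[-0.5,0,0],[0,0,0]],[[-0.5,0,0],[0,0,0]],[[-0.5,0,0],[0,0,0]],[[-0.4,0,0],[0,0,0]],[[-0.3,0,0],[0,0,0]],[[-0.2,0,0],[0,0,0]],[[0,0,0],[0,0,0]]]'

```text
time: 8.63
tcp_pos: [0.5977, -0.1035, 0.0075]
tool_rot: [0.707, 0.707, -0.0, 0.0]
contact_force: [0.3, 0.5, 0.5]
finger_gap: 0.0942
finger_force: 0.4
```

```bash
python3 - <<'E'
from m import *
im,P=blobs('wrist',box=(.45,.75,-.4,.05)); blobs('scene',box=(.5,.7,-.4,.05)); blobs('side',zmin=.009,box=(.5,.7,-.4,.05))
E
```

```text
wrist n 45510 zt 0.1272 mec [ 0.5995 -0.1377  0.1053] top [ 0.5984 -0.0705  0.071 ] sat 12.0 CUT
scene n 2504 zt 0.1189 mec [ 0.6137 -0.1583  0.1121] top [ 0.6062 -0.1063  0.0855] sat 13.0 
side n 724 zt 0.1263 mec [ 0.5984 -0.1478  0.1128] top [ 0.5974 -0.0707  0.0808] sat 9.0
```

```bash
cat >> m.py <<'E'
def rim(c,c0,ymax=9):
    im,d,P,m,T=grab(c); X,Y,Z=np.moveaxis(P,-1,0); r=np.hypot(X-c0[0],Y-c0[1])
    k=(r<.11)&(r>.06)&(Z>.013+(.002 if c=='side' else 0))&(Z<.026)&(Y<ymax); p=P[k][:,:2]
    q=fitc(p,.083); q=fitc(p[abs(np.hypot(*(p-q[:2]).T)-.083)<.008],.083); print(c,k.sum(),'rim',q[:2]); return im,P
E
python3 - <<'E'
from m import *
for c in('wrist','scene','side'): rim(c,(.598,-.184),-.15)
E
```

```text
wrist 935 rim [ 0.5992 -0.1673]
scene 229 rim [ 0.6004 -0.1803]
side 50 rim [ 0.6    -0.1793]
```

Request:
move_arm --deltas '[[[-0.3,0,0],[0,0,0]],[[-0.4,0,0],[0,0,0]],[[-0.4,0,0],[0,0,0]],[[-0.4,0,0],[0,0,0]],[[-0.4,0,0],[0,0,0]],[[-0.4,0,0],[0,0,0]],[[-0.3,0,0],[0,0,0]],[[-0.2,0,0],[0,0,0]],[[-0.2,0,0],[0,0,0]],[[0,0,0],[0,0,0]],[[0.5,0,0],[0,0,0]],[[1,0,-0.5],[0,0,0]],[[1,0,-1],[0,0,0]],[[0,0,-1],[0,0,0]],[[0,0,-1],[0,0,0]],[[0,0,-1],[0,0,0]],[[0,0,-1],[0,0,0]],[[0,0,-1],[0,0,0]],[[0,0,-1],[0,0,0]],[[0,0,-1],[0,0,0]]]'

```text
time: 10.6
tcp_pos: [0.5978, -0.1112, 0.1786]
tool_rot: [0.707, 0.707, 0.0, 0.0]
contact_force: [1.0, -0.3, 0.2]
finger_gap: 0.094
finger_force: 0.0
```

```bash
python3 - <<'E'
from m import *
im,P=rim('wrist',(.598,-.243)); cv2.imwrite('pics/w2.png',im)
rim('scene',(.598,-.243)); rim('side',(.598,-.243))
blobs('wrist',zmin=.006); blobs('scene',box=(.4,.7,-.4,-.1))
E
```

```text
wrist 1142 rim [ 0.5997 -0.2412]
scene 382 rim [ 0.6006 -0.2417]
side 222 rim [ 0.5986 -0.2407]
wrist n 1089 zt 0.0103 mec [0.459  0.0711 0.035 ] top [0.459  0.0711 0.035 ] sat 7.0 
wrist n 1244 zt 0.0151 mec [ 0.3484 -0.0192  0.0261] top [ 0.3494 -0.0196  0.0253] sat 166.0 
wrist n 994 zt 0.015 mec [ 0.3319 -0.1262  0.0257] top [ 0.3324 -0.1252  0.0252] sat 164.0 
wrist n 891 zt 0.0149 mec [ 0.425  -0.165   0.0254] top [ 0.4252 -0.1648  0.0251] sat 7.0 
wrist n 6946 zt 0.0194 mec [ 0.5996 -0.2411  0.0843] top [ 0.5996 -0.2411  0.0843] sat 10.0 
wrist n 806 zt 0.0149 mec [ 0.3199 -0.206   0.0265] top [ 0.321  -0.2053  0.0251] sat 165.0 
wrist n 41 zt 0.0146 mec [ 0.4434 -0.3238  0.0093] top [ 0.4434 -0.3238  0.0093] sat 7.0 
wrist n 260 zt 0.0204 mec [ 0.5997 -0.3138  0.041 ] top [ 0.5997 -0.3138  0.041 ] sat 8.0 
wrist n 394 zt 0.0103 mec [ 0.4538 -0.4063  0.0542] top [ 0.4538 -0.4063  0.0542] sat 180.0 
scene n 145 zt 0.0143 mec [ 0.4253 -0.1662  0.0254] top [ 0.4268 -0.1643  0.0226] sat 6.0 
scene n 298 zt 0.0144 mec [ 0.4281 -0.2991  0.0356] top [ 0.4286 -0.2996  0.0353] sat 4.0 
scene n 2423 zt 0.0177 mec [ 0.5989 -0.2416  0.0856] top [ 0.5989 -0.2416  0.0856] sat 14.0
```

View pics/w2.png

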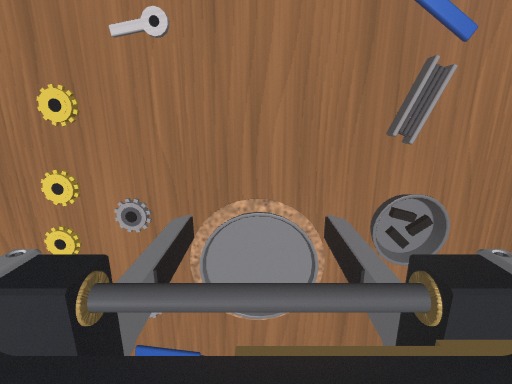

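Request:
move_arm --deltas '[[[-0.95,-0.85,0],[0,0,0]],[[-0.95,-0.85,0],[0,0,0]],[[-0.95,-0.85,0],[0,0,0]],[[-0.95,-0.85,0],[0,0,0]],[[-0.95,-0.85,0],[0,0,0]],[[-0.95,-0.85,0],[0,0,0]],[[-0.95,-0.85,0],[0,0,0]],[[-0.95,-0.85,0],[0,0,0]],[[-0.95,-0.85,0],[0,0,0]],[[-0.95,-0.85,0],[0,0,0]],[[0,0,1],[0,0,0]],[[0,0,1],[0,0,0]],[[0,0,1],[0,0,0]],[[0,0,1],[0,0,0]],[[0,0,1],[0,0,0]],[[0,0,1],[0,0,0]],[[0,0,0],[0,0,0]],[[0,0,0],[0,0,0]]]' --fingers 1

```text
time: 12.35
tcp_pos: [0.4267, -0.302, 0.0566]
tool_rot: [0.707, 0.707, -0.001, -0.001]
contact_force: [0.2, 0.7, 0.6]
finger_gap: 0.0942
finger_force: 0.0
```

```bash
python3 - <<'E'
from m import *
im,P=blobs('wrist',zmin=.006,box=(.35,.5,-.36,-.24)); cv2.imwrite('pics/w3.png',im); blobs('side',zmin=.007,box=(.36,.5,-.36,-.24))
E
```

```text
wrist n 4161 zt 0.0148 mec [ 0.4253 -0.2997  0.0353] top [ 0.4252 -0.2995  0.0351] sat 5.0 
wrist n 2242 zt 0.128 mec [ 0.3759 -0.3009  0.0107] top [ 0.3758 -0.2978  0.0082] sat 10.0 
wrist n 2260 zt 0.1279 mec [ 0.4814 -0.3011  0.0109] top [ 0.4819 -0.2981  0.0084] sat 16.0 
side n 68 zt 0.1274 mec [ 0.4786 -0.3177  0.0316] top [ 0.4819 -0.2996  0.009 ] sat 19.5 
side n 58 zt 0.1281 mec [ 0.3754 -0.2962  0.0081] top [ 0.3749 -0.2962  0.0077] sat 15.5 
side n 227 zt 0.0178 mec [ 0.4222 -0.2972  0.0377] top [ 0.4247 -0.2966  0.0329] sat 7.0
```

View pics/w3.png

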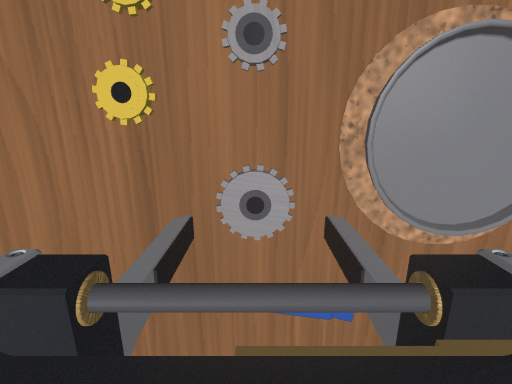

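Request:
move_arm --deltas '[[[0.1,-0.05,1],[0,0,0]],[[0,0,1],[0,0,0]],[[0,0,0.5],[0,0,0]],[[0,0,0.15],[0,0,0]],[[0,0,0],[0,0,0]]]'

```text
time: 12.87
tcp_pos: [0.4268, -0.3005, 0.0047]
tool_rot: [0.707, 0.707, -0.0, -0.0]
contact_force: [0.5, -0.1, -0.2]
finger_gap: 0.0941
finger_force: 0.0
```

Request:
move_arm --deltas '[[[0,0,0],[0,0,0]],[[0,0,0],[0,0,0]],[[0,0,0],[0,0,0]],[[0,0,0],[0,0,0]],[[0,0,0],[0,0,0]],[[0,0,0],[0,0,0]],[[0,0,0],[0,0,0]],[[0,0,0],[0,0,0]],[[0,0,-0.5],[0,0,0]],[[0,0,-1],[0,0,0]],[[0,0,-1],[0,0,0]],[[0,0,-1],[0,0,0]],[[0,0,0],[0,0,0]]]' --fingers -1 --grip_force 35

```text
time: 13.95
tcp_pos: [0.4283, -0.3014, 0.078]
tool_rot: [0.707, 0.707, 0.001, 0.002]
contact_force: [1.2, -1.0, -2.1]
finger_gap: 0.0688
finger_force: 35.0
```

```bash
python3 - <<'E'
from m import *
im,P=blobs('wrist',zmin=.04,box=(.35,.5,-.36,-.24))
rim('scene',(.598,-.243)); rim('side',(.598,-.243))
E
```

```text
wrist n 8756 zt 0.1233 mec [ 0.4299 -0.292   0.0466] top [ 0.4299 -0.2921  0.0467] sat 7.0 
scene 377 rim [ 0.6006 -0.2416]
side 237 rim [ 0.598  -0.2405]
```

Request:
move_arm --deltas '[[[0.33,0.95,0],[0,0,0]],[[0.33,0.95,0],[0,0,0]],[[0.33,0.95,0],[0,0,0]],[[0.33,0.95,0],[0,0,0]],[[0.33,0.95,0],[0,0,0]],[[0.33,0.95,0],[0,0,0]],[[0.33,0.95,0],[0,0,0]],[[0.33,0.95,0],[0,0,0]],[[0.33,0.95,0],[0,0,0]],[[0,0,1],[0,0,0]],[[0,0,1],[0,0,0]],[[0,0,0.5],[0,0,0]],[[0,0,0],[0,0,0]],[[0,0,0],[0,0,0]]]'

```text
time: 15.27
tcp_pos: [0.597, -0.2412, 0.0238]
tool_rot: [0.707, 0.707, -0.001, -0.001]
contact_force: [0.5, -0.4, -1.0]
finger_gap: 0.0691
finger_force: 35.0
```

```bash
python3 - <<'E'
from m import *
rim('wrist',(.599,-.241),-.2)
rim('scene',(.598,-.243),-.2); rim('side',(.598,-.243),-.2)
print(readout.get_state()['tcp_pos'])
E
```

```text
wrist 2737 rim [ 0.5997 -0.2405]
scene 219 rim [ 0.6003 -0.24  ]
side 133 rim [ 0.5987 -0.2388]
[ 0.59817553 -0.24135834  0.02542131]
```

Aligned with the dish; lower, release, and rise.

Request:
move_arm --deltas '[[[0,0.05,0.3],[0,0,0]],[[0,0,0.2],[0,0,0]],[[0,0,0.1],[0,0,0]],[[0,0,0],[0,0,0]],[[0,0,0],[0,0,0]]]'

```text
time: 15.83
tcp_pos: [0.5991, -0.2408, 0.0127]
tool_rot: [0.707, 0.707, 0.0, 0.0]
contact_force: [-0.5, 0.8, 3.5]
finger_gap: 0.0695
finger_force: 35.0
```

Request:
move_arm --deltas '[[[0,0,0],[0,0,0]],[[0,0,0],[0,0,0]],[[0,0,0],[0,0,0]],[[0,0,0],[0,0,0]],[[0,0,0],[0,0,0]],[[0,0,0],[0,0,0]],[[0,0,-0.5],[0,0,0]],[[0,0,-1],[0,0,0]],[[0,0,-1],[0,0,0]],[[0,0,-1],[0,0,0]],[[0,0,-1],[0,0,0]],[[0,0,0],[0,0,0]]]' --fingers 0.9

```text
time: 16.83
tcp_pos: [0.6005, -0.242, 0.1069]
tool_rot: [0.707, 0.707, 0.001, 0.002]
contact_force: [0.7, 0.1, 0.3]
finger_gap: 0.0892
finger_force: 0.0
```

```bash
python3 - <<'E'
from m import *
blobs('wrist',zmin=.014,box=(.5,.7,-.35,-.14))
rim('wrist',(.599,-.241)); rim('scene',(.598,-.243)); blobs('scene',box=(.38,.47,-.25,-.1))
E
```

```text
wrist n 3849 zt 0.1256 mec [ 0.5996 -0.2418  0.0847] top [ 0.6024 -0.2324  0.0563] sat 8.0 
wrist n 3040 zt 0.0229 mec [ 0.6009 -0.2399  0.0353] top [ 0.6009 -0.2396  0.035 ] sat 7.0 
wrist 3358 rim [ 0.5996 -0.2415]
scene 301 rim [ 0.5998 -0.2419]
scene n 149 zt 0.0135 mec [ 0.4244 -0.1654  0.0261] top [ 0.4275 -0.1653  0.0239] sat 8.0
```

Request:
move_arm --deltas '[[[0.43,-0.98,0],[0,0,0]],[[0.43,-0.98,0],[0,0,0]],[[0.43,-0.98,0],[0,0,0]],[[0.43,-0.98,0],[0,0,0]],[[0.43,-0.98,0],[0,0,0]],[[0.43,-0.98,0],[0,0,0]],[[0.43,-0.98,0],[0,0,0]],[[0.43,-0.98,0],[0,0,0]],[[0.43,-0.98,0],[0,0,0]],[[0,0,1],[0,0,0]],[[0,0,1],[0,0,0]],[[0,0,0.5],[0,0,0]],[[0,0,0],[0,0,0]],[[0,0,0],[0,0,0]]]' --fingers 0.5

```text
time: 18.2
tcp_pos: [0.4219, -0.164, 0.0522]
tool_rot: [0.707, 0.707, -0.001, -0.001]
contact_force: [0.2, 0.5, 0.5]
finger_gap: 0.0704
finger_force: 0.0
```

```bash
python3 - <<'E'
from m import *
blobs('wrist',zmin=.006,box=(.3,.52,-.23,-.1)); print(readout.get_state()['tcp_pos'])
E
```

```text
wrist n 2440 zt 0.0149 mec [ 0.3314 -0.1261  0.0255] top [ 0.3317 -0.126   0.0252] sat 165.0 
wrist n 2093 zt 0.0148 mec [ 0.4247 -0.1652  0.0254] top [ 0.4246 -0.165   0.0252] sat 7.0 
wrist n 3480 zt 0.1255 mec [ 0.3491 -0.188   0.0517] top [ 0.3827 -0.1587  0.0078] sat 47.0 
wrist n 2185 zt 0.1272 mec [ 0.49   -0.187   0.0453] top [ 0.4651 -0.1583  0.0074] sat 7.0 
[ 0.42233077 -0.16402416  0.05270625]
```

Request:
move_arm --deltas '[[[-0.05,0.1,1],[0,0,0]],[[0,0,1],[0,0,0]],[[0,0,0.4],[0,0,0]],[[0,0,0],[0,0,0]],[[0,0,0],[0,0,0]]]'

```text
time: 18.67
tcp_pos: [0.4244, -0.1649, 0.005]
tool_rot: [0.707, 0.707, -0.0, -0.0]
contact_force: [0.7, -0.6, 0.4]
finger_gap: 0.0704
finger_force: 0.0
```

Request:
move_arm --deltas '[[[0,0,0],[0,0,0]],[[0,0,0],[0,0,0]],[[0,0,0],[0,0,0]],[[0,0,0],[0,0,0]],[[0,0,0],[0,0,0]],[[0,0,0],[0,0,0]],[[0,0,0],[0,0,0]],[[0,0,0],[0,0,0]],[[0,0,-0.5],[0,0,0]],[[0,0,-1],[0,0,0]],[[0,0,-1],[0,0,0]],[[0,0,-1],[0,0,0]],[[0,0,0],[0,0,0]]]' --fingers -1

```text
time: 19.75
tcp_pos: [0.4258, -0.1651, 0.0777]
tool_rot: [0.707, 0.707, 0.001, 0.001]
contact_force: [1.9, -0.7, -1.2]
finger_gap: 0.0486
finger_force: 35.0
```

```bash
python3 - <<'E'
from m import *
im,P=blobs('scene',zmin=.014,box=(.5,.7,-.35,-.14)); cv2.imwrite('pics/s4.png',im)
rim('scene',(.598,-.243)); rim('side',(.598,-.243)); print(readout.get_state()['tcp_pos'])
E
```

```text
scene n 346 zt 0.02 mec [ 0.5995 -0.2415  0.0855] top [ 0.5995 -0.2415  0.0855] sat 14.0 
scene n 383 zt 0.0223 mec [ 0.6006 -0.24    0.0356] top [ 0.6023 -0.2404  0.0341] sat 8.0 
scene 381 rim [ 0.6006 -0.2418]
side 226 rim [ 0.5985 -0.2405]
[ 0.42447825 -0.16414676  0.07454657]
```

Request:
move_arm --deltas '[[[-0.42,0.97,0],[0,0,0]],[[-0.42,0.97,0],[0,0,0]],[[-0.42,0.97,0],[0,0,0]],[[-0.42,0.97,0],[0,0,0]],[[-0.42,0.97,0],[0,0,0]],[[-0.42,0.97,0],[0,0,0]],[[-0.42,0.97,0],[0,0,0]],[[-0.42,0.97,0],[0,0,0]],[[-0.42,0.97,0],[0,0,0]],[[0,0,0.7],[0,0,0]],[[0,0,0.7],[0,0,0]],[[0,0,0.4],[0,0,0]],[[0,0,0],[0,0,0]],[[0,0,0],[0,0,0]],[[0,0,0],[0,0,0]]]'

```text
time: 21.15
tcp_pos: [0.5987, -0.2401, 0.0388]
tool_rot: [0.707, 0.707, 0.0, -0.0]
contact_force: [-1.2, -0.5, -0.3]
finger_gap: 0.0487
finger_force: 35.0
```

```bash
python3 - <<'E'
from m import *
rim('wrist',(.599,-.241),-.2)
im,P=rim('scene',(.598,-.243),-.2); rim('side',(.598,-.243),-.2); cv2.imwrite('pics/s5.png',im[130:330,100:366]); print(readout.get_state()['tcp_pos'])
E
```

```text
wrist 2002 rim [ 0.5997 -0.2449]
scene 198 rim [ 0.5999 -0.24  ]
side 140 rim [ 0.5984 -0.2385]
[ 0.59928922 -0.24007778  0.03918153]
```

Request:
move_arm --deltas '[[[0,0.05,0.3],[0,0,0]],[[0,0,0.2],[0,0,0]],[[0,0,0.1],[0,0,0]],[[0,0,0.1],[0,0,0]],[[0,0,0],[0,0,0]],[[0,0,0],[0,0,0]]]'

```text
time: 21.8
tcp_pos: [0.5998, -0.2399, 0.025]
tool_rot: [0.707, 0.707, 0.0, -0.0]
contact_force: [-5.5, 5.0, 15.0]
finger_gap: 0.0491
finger_force: 35.0
```

Request:
move_arm --deltas '[[[0,0,0],[0,0,0]],[[0,0,0],[0,0,0]],[[0,0,0],[0,0,0]],[[0,0,0],[0,0,0]],[[0,0,0],[0,0,0]],[[0,0,0],[0,0,0]],[[0,0,-0.5],[0,0,0]],[[0,0,-1],[0,0,0]],[[0,0,-1],[0,0,0]],[[0,0,-1],[0,0,0]],[[0,0,-1],[0,0,0]],[[0,0,0],[0,0,0]]]' --fingers 0.5

```text
time: 22.8
tcp_pos: [0.6017, -0.2412, 0.1189]
tool_rot: [0.707, 0.707, 0.001, 0.002]
contact_force: [0.3, -0.9, 1.0]
finger_gap: 0.07
finger_force: 0.0
```

```bash
python3 - <<'E'
from m import *
im,P=blobs('wrist',zmin=.014,box=(.5,.7,-.35,-.14)); cv2.imwrite('pics/w5.png',im)
rim('scene',(.598,-.243)); blobs('scene',zmin=.026,box=(.56,.64,-.28,-.2)); print(readout.get_state()['tcp_pos'])
E
```

```text
wrist n 2949 zt 0.1245 mec [ 0.5996 -0.2416  0.0845] top [ 0.6036 -0.2314  0.0454] sat 8.0 
wrist n 2806 zt 0.0347 mec [ 0.6009 -0.2399  0.0353] top [ 0.6015 -0.2403  0.0251] sat 7.0 
scene 313 rim [ 0.6001 -0.2417]
scene n 192 zt 0.0337 mec [ 0.6021 -0.2405  0.026 ] top [ 0.6047 -0.2409  0.0244] sat 8.0 
[ 0.60002691 -0.23989017  0.11470059]
```

View pics/w5.png

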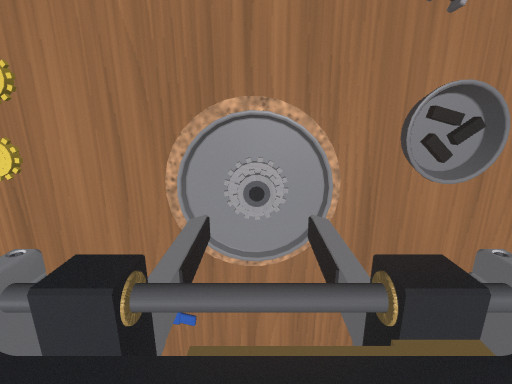

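The wrist view shows the small wheel centred on the large one at px (256,190), within the dish, and the dish ringed by cork. Next, the tubes.

Request:
move_arm --deltas '[[[1,-0.45,-0.5],[0,0,0]],[[1,-0.45,-0.5],[0,0,0]],[[1,-0.45,0],[0,0,0]],[[1,-0.45,0],[0,0,0]],[[1,-0.45,0],[0,0,0]],[[1,-0.45,0],[0,0,0]],[[1,-0.45,0],[0,0,0]],[[1,-0.45,0],[0,0,0]],[[1,-0.45,0],[0,0,0]],[[1,-0.45,0],[0,0,0]],[[1,-0.45,0],[0,0,0]],[[1,-0.45,0],[0,0,0]],[[1,-0.45,0],[0,0,0]],[[1,-0.45,0],[0,0,0]],[[1,-0.45,0],[0,0,0]],[[1,-0.45,0],[0,0,0]],[[1,-0.45,0],[0,0,0]],[[1,-0.45,0],[0,0,0]],[[1,-0.45,0],[0,0,0]],[[1,-0.45,0],[0,0,0]]]' --fingers 0.28

```text
time: 24.62
tcp_pos: [0.419, 0.1605, 0.134]
tool_rot: [0.707, 0.707, -0.001, -0.0]
contact_force: [0.1, 0.1, 0.8]
finger_gap: 0.0602
finger_force: 0.0
```

Request:
move_arm --deltas '[[[0.7,-0.3,0],[0,0,0]],[[0.3,-0.1,0],[0,0,0]],[[0,0,0],[0,0,0]],[[0,0,0],[0,0,0]]]'

```text
time: 24.95
tcp_pos: [0.4121, 0.1793, 0.1342]
tool_rot: [0.707, 0.707, -0.0, 0.0]
contact_force: [-0.2, -0.3, 0.1]
finger_gap: 0.06
finger_force: 0.0
```

```bash
python3 - <<'E'
from m import *
im,P=blobs('wrist',zmin=.07,box=(.35,.7,.05,.4),nmin=15); print(readout.get_state()['tcp_pos'])
E
```

```text
wrist n 432 zt 0.0795 mec [0.6171 0.3136 0.0111] top [0.6164 0.3132 0.0095] sat 8.0 CUT
wrist n 618 zt 0.0825 mec [0.5437 0.308  0.0111] top [0.5429 0.3075 0.008 ] sat 8.0 
wrist n 585 zt 0.0825 mec [0.4691 0.3022 0.0109] top [0.4688 0.3022 0.0079] sat 8.0 
wrist n 564 zt 0.0824 mec [0.3942 0.2968 0.011 ] top [0.3945 0.2968 0.008 ] sat 6.0 
wrist n 1229 zt 0.0925 mec [0.4112 0.1807 0.02  ] top [0.4112 0.1807 0.02  ] sat 7.0 
wrist n 1919 zt 0.0924 mec [0.5791 0.1757 0.0205] top [0.5792 0.1756 0.0203] sat 7.0 
wrist n 1452 zt 0.0925 mec [0.4926 0.1707 0.0201] top [0.4926 0.1708 0.0201] sat 7.0 
wrist n 734 zt 0.091 mec [0.6494 0.1645 0.0188] top [0.6433 0.1611 0.0146] sat 5.0 CUT
[0.41225417 0.17892055 0.13430529]
```

Request:
move_arm --deltas '[[[0.07,-0.05,0.8],[0,0,0]],[[0,0,1],[0,0,0]],[[0,0,1],[0,0,0]],[[0,0,1],[0,0,0]],[[0,0,0.5],[0,0,0]],[[0,0,0.15],[0,0,0]],[[0,0,0],[0,0,0]]]'

```text
time: 25.58
tcp_pos: [0.4111, 0.1803, 0.0452]
tool_rot: [0.708, 0.707, -0.001, 0.0]
contact_force: [0.3, -0.2, -0.7]
finger_gap: 0.06
finger_force: 0.0
```

Request:
move_arm --deltas '[[[0,0,0],[0,0,0]],[[0,0,0],[0,0,0]],[[0,0,0],[0,0,0]],[[0,0,0],[0,0,0]],[[0,0,0],[0,0,0]],[[0,0,0],[0,0,0]],[[0,0,0],[0,0,0]],[[0,0,-0.5],[0,0,0]],[[0,0,-1],[0,0,0]],[[0,0,-1],[0,0,0]],[[0,0,-1],[0,0,0]],[[0,0,-1],[0,0,0]],[[0,0,-0.6],[0,0,0]],[[0,0,0],[0,0,0]],[[0,0,0],[0,0,0]]]' --fingers -1 --grip_force 30

```text
time: 26.83
tcp_pos: [0.4111, 0.1816, 0.148]
tool_rot: [0.707, 0.707, 0.001, -0.0]
contact_force: [-0.3, 0.4, -1.3]
finger_gap: 0.04
finger_force: 29.9
```

```bash
python3 - <<'E'
from m import *
blobs('side',zmin=.13,box=(.35,.5,.05,.25),nmin=8)
im,P=blobs('wrist',zmin=.07,box=(.35,.46,.05,.4),nmin=15); print(readout.get_state()['tcp_pos'])
E
```

```text
wrist n 504 zt 0.0825 mec [0.3945 0.2966 0.0109] top [0.3945 0.2965 0.0079] sat 7.0 
wrist n 28 zt 0.0747 mec [0.4596 0.3019 0.0054] top [0.4596 0.3019 0.0054] sat 10.5 
wrist n 327 zt 0.1288 mec [0.4116 0.1876 0.0184] top [0.4118 0.1883 0.0179] sat 8.0 
[0.41049671 0.1811058  0.14690772]
```

Request:
move_arm --deltas '[[[1,-0.14,0],[0,0,0]],[[1,-0.14,0],[0,0,0]],[[1,-0.14,0],[0,0,0]],[[1,-0.14,0],[0,0,0]],[[1,-0.14,0],[0,0,0]],[[0.5,-0.12,0],[0,0,0]],[[0.27,0,0],[0,0,0]],[[0,0,0],[0,0,0]],[[0,0,0.5],[0,0,0]],[[0,0,0.8],[0,0,0]],[[0,0,0.8],[0,0,0]],[[0,0,0.5],[0,0,0]],[[0,0,0],[0,0,0]]]'

```text
time: 28.02
tcp_pos: [0.3941, 0.2955, 0.0936]
tool_rot: [0.707, 0.707, -0.001, 0.0]
contact_force: [-0.9, 4.0, -3.6]
finger_gap: 0.0403
finger_force: 29.9
```

Request:
move_arm --deltas '[[[0,0,0.5],[0,0,0]],[[0,0,0.5],[0,0,0]],[[0,0,0.3],[0,0,0]],[[0,0,0.15],[0,0,0]],[[0,0,0],[0,0,0]],[[0,0,0],[0,0,0]]]'

```text
time: 28.52
tcp_pos: [0.3944, 0.2964, 0.0662]
tool_rot: [0.707, 0.707, -0.0, -0.0]
contact_force: [-1.1, 0.8, -2.4]
finger_gap: 0.0397
finger_force: 30.0
```

Request:
move_arm --deltas '[[[0,0,0],[0,0,0]],[[0,0,0],[0,0,0]],[[0,0,0],[0,0,0]],[[0,0,0],[0,0,0]],[[0,0,0],[0,0,0]],[[0,0,-0.5],[0,0,0]],[[0,0,-1],[0,0,0]],[[0,0,-1],[0,0,0]],[[0,0,-1],[0,0,0]],[[-0.9,0.7,0],[0,0,0]],[[-0.9,0.7,0],[0,0,0]],[[-0.9,0.7,0],[0,0,0]],[[-0.9,0.7,0],[0,0,0]],[[-0.9,0.7,0],[0,0,0]],[[-0.9,0.7,0],[0,0,0]],[[-0.9,0.7,0],[0,0,0]],[[0,0,0],[0,0,0]],[[0,0,0],[0,0,0]]]' --fingers 0.28

```text
time: 30.02
tcp_pos: [0.4931, 0.1697, 0.1371]
tool_rot: [0.708, 0.706, 0.0, 0.0]
contact_force: [0.4, -0.4, -0.6]
finger_gap: 0.0603
finger_force: 0.0
```

```bash
python3 - <<'E'
from m import *
im,P=blobs('wrist',zmin=.07,box=(.35,.7,.05,.4),nmin=15); print(readout.get_state()['tcp_pos'])
rim('scene',(.598,-.243))
E
```

```text
wrist n 3808 zt 0.1125 mec [0.3961 0.2947 0.0203] top [0.3961 0.2947 0.0203] sat 5.0 
wrist n 638 zt 0.0824 mec [0.6182 0.3137 0.0113] top [0.6178 0.3132 0.0084] sat 8.0 
wrist n 603 zt 0.0825 mec [0.5439 0.3079 0.0111] top [0.5435 0.3078 0.0079] sat 8.0 
wrist n 585 zt 0.0825 mec [0.4692 0.3022 0.011 ] top [0.4694 0.302  0.0079] sat 6.0 
wrist n 1446 zt 0.0925 mec [0.5795 0.1757 0.0203] top [0.5796 0.1757 0.0202] sat 7.0 
wrist n 1198 zt 0.0925 mec [0.4927 0.1707 0.02  ] top [0.4927 0.1706 0.02  ] sat 7.0 
wrist n 1827 zt 0.0923 mec [0.6564 0.1632 0.0205] top [0.6569 0.1638 0.0204] sat 7.0 
[0.49255508 0.17066059 0.13689558]
scene 397 rim [ 0.6007 -0.2418]
```

Request:
move_arm --deltas '[[[0,0,0.9],[0,0,0]],[[0,0,1],[0,0,0]],[[0,0,1],[0,0,0]],[[0,0,1],[0,0,0]],[[0,0,0.5],[0,0,0]],[[0,0,0.2],[0,0,0]],[[0,0,0],[0,0,0]]]'

```text
time: 30.7
tcp_pos: [0.4921, 0.171, 0.0442]
tool_rot: [0.707, 0.707, -0.001, -0.0]
contact_force: [-0.9, -0.3, 0.8]
finger_gap: 0.0602
finger_force: 0.0
```

Request:
move_arm --deltas '[[[0,0,0],[0,0,0]],[[0,0,0],[0,0,0]],[[0,0,0],[0,0,0]],[[0,0,0],[0,0,0]],[[0,0,0],[0,0,0]],[[0,0,0],[0,0,0]],[[0,0,0],[0,0,0]],[[0,0,-0.5],[0,0,0]],[[0,0,-1],[0,0,0]],[[0,0,-1],[0,0,0]],[[0,0,-1],[0,0,0]],[[0,0,-1],[0,0,0]],[[0,0,-0.6],[0,0,0]],[[0,0,0],[0,0,0]],[[0,0,0],[0,0,0]]]' --fingers -1

```text
time: 31.95
tcp_pos: [0.4927, 0.171, 0.1468]
tool_rot: [0.707, 0.707, 0.001, -0.0]
contact_force: [-0.3, -1.1, -1.2]
finger_gap: 0.0398
finger_force: 30.0
```

Request:
move_arm --deltas '[[[1,-0.18,0],[0,0,0]],[[1,-0.18,0],[0,0,0]],[[1,-0.18,0],[0,0,0]],[[1,-0.18,0],[0,0,0]],[[1,-0.18,0],[0,0,0]],[[1,-0.18,0],[0,0,0]],[[0.4,-0.1,0],[0,0,0]],[[0.15,0,0],[0,0,0]],[[0,0,0],[0,0,0]],[[0,0,0],[0,0,0]]]'

```text
time: 32.78
tcp_pos: [0.4692, 0.3004, 0.1461]
tool_rot: [0.707, 0.707, -0.0, 0.0]
contact_force: [-0.8, -0.4, -1.2]
finger_gap: 0.0399
finger_force: 30.0
```

Request:
move_arm --deltas '[[[0.05,0,0.5],[0,0,0]],[[0,0,0.8],[0,0,0]],[[0,0,0.8],[0,0,0]],[[0,0,0.6],[0,0,0]],[[0,0,0.5],[0,0,0]],[[0,0,0.4],[0,0,0]],[[0,0,0.3],[0,0,0]],[[0,0,0.1],[0,0,0]],[[0,0,0],[0,0,0]],[[0,0,0],[0,0,0]]]'

```text
time: 33.62
tcp_pos: [0.4693, 0.3028, 0.0668]
tool_rot: [0.707, 0.707, 0.0, 0.0]
contact_force: [0.6, -0.5, -1.3]
finger_gap: 0.0399
finger_force: 30.0
```

Request:
move_arm --deltas '[[[0,0,0],[0,0,0]],[[0,0,0],[0,0,0]],[[0,0,0],[0,0,0]],[[0,0,0],[0,0,0]],[[0,0,0],[0,0,0]],[[0,0,-0.5],[0,0,0]],[[0,0,-1],[0,0,0]],[[0,0,-1],[0,0,0]],[[0,0,-1],[0,0,0]],[[-0.91,0.79,0],[0,0,0]],[[-0.91,0.79,0],[0,0,0]],[[-0.91,0.79,0],[0,0,0]],[[-0.91,0.79,0],[0,0,0]],[[-0.91,0.79,0],[0,0,0]],[[-0.91,0.79,0],[0,0,0]],[[-0.91,0.79,0],[0,0,0]],[[0,0,0],[0,0,0]],[[0,0,0],[0,0,0]]]' --fingers 0.28

```text
time: 35.12
tcp_pos: [0.5803, 0.1739, 0.1371]
tool_rot: [0.708, 0.706, 0.0, 0.0]
contact_force: [0.2, 0.7, 0.8]
finger_gap: 0.0602
finger_force: 0.0
```

```bash
python3 - <<'E'
from m import *
im,P=blobs('wrist',zmin=.07,box=(.35,.7,.05,.4),nmin=15); print(readout.get_state()['tcp_pos'])
E
```

```text
wrist n 4017 zt 0.1124 mec [0.4712 0.3018 0.0205] top [0.471  0.3017 0.0203] sat 5.0 
wrist n 603 zt 0.0825 mec [0.6186 0.3136 0.0111] top [0.6184 0.3131 0.0081] sat 8.0 
wrist n 3042 zt 0.1121 mec [0.3988 0.2944 0.0198] top [0.3992 0.2941 0.0195] sat 5.0 CUT
wrist n 594 zt 0.0824 mec [0.5439 0.3077 0.0109] top [0.544  0.3076 0.0083] sat 6.0 
wrist n 1194 zt 0.0925 mec [0.5799 0.1759 0.0199] top [0.5799 0.1757 0.0199] sat 7.0 
wrist n 1331 zt 0.0924 mec [0.6569 0.1636 0.0202] top [0.6569 0.1636 0.0202] sat 7.0 
[0.57961317 0.17510177 0.13690089]
```

Request:
move_arm --deltas '[[[0.03,0,0.9],[0,0,0]],[[0,0,1],[0,0,0]],[[0,0,1],[0,0,0]],[[0,0,1],[0,0,0]],[[0,0,0.5],[0,0,0]],[[0,0,0.2],[0,0,0]],[[0,0,0],[0,0,0]]]'

```text
time: 35.75
tcp_pos: [0.5791, 0.1763, 0.0442]
tool_rot: [0.707, 0.707, -0.0, -0.0]
contact_force: [-0.7, -1.1, 0.7]
finger_gap: 0.06
finger_force: 0.0
```

Request:
move_arm --deltas '[[[0,0,0],[0,0,0]],[[0,0,0],[0,0,0]],[[0,0,0],[0,0,0]],[[0,0,0],[0,0,0]],[[0,0,0],[0,0,0]],[[0,0,0],[0,0,0]],[[0,0,0],[0,0,0]],[[0,0,-0.5],[0,0,0]],[[0,0,-1],[0,0,0]],[[0,0,-1],[0,0,0]],[[0,0,-1],[0,0,0]],[[0,0,-1],[0,0,0]],[[0,0,-0.6],[0,0,0]],[[0,0,0],[0,0,0]],[[0,0,0],[0,0,0]]]' --fingers -1

```text
time: 37.0
tcp_pos: [0.5796, 0.1762, 0.1467]
tool_rot: [0.707, 0.707, 0.0, -0.0]
contact_force: [0.8, 0.2, -1.7]
finger_gap: 0.0388
finger_force: 30.0
```

Request:
move_arm --deltas '[[[1,-0.28,0],[0,0,0]],[[1,-0.28,0],[0,0,0]],[[1,-0.28,0],[0,0,0]],[[1,-0.28,0],[0,0,0]],[[1,-0.28,0],[0,0,0]],[[1,-0.28,0],[0,0,0]],[[0.4,-0.1,0],[0,0,0]],[[0.2,0,0],[0,0,0]],[[0,0,0],[0,0,0]],[[0,0,0],[0,0,0]]]'

```text
time: 37.83
tcp_pos: [0.5443, 0.3066, 0.146]
tool_rot: [0.707, 0.707, -0.0, 0.0]
contact_force: [-0.2, 0.4, -1.3]
finger_gap: 0.0391
finger_force: 30.0
```

Request:
move_arm --deltas '[[[0.05,0,0.5],[0,0,0]],[[0,0,0.8],[0,0,0]],[[0,0,0.8],[0,0,0]],[[0,0,0.6],[0,0,0]],[[0,0,0.5],[0,0,0]],[[0,0,0.4],[0,0,0]],[[0,0,0.3],[0,0,0]],[[0,0,0.1],[0,0,0]],[[0,0,0],[0,0,0]],[[0,0,0],[0,0,0]]]'

```text
time: 38.67
tcp_pos: [0.5443, 0.309, 0.0668]
tool_rot: [0.707, 0.707, 0.0, 0.0]
contact_force: [0.8, -0.8, -0.9]
finger_gap: 0.039
finger_force: 30.0
```

Request:
move_arm --deltas '[[[0,0,0],[0,0,0]],[[0,0,0],[0,0,0]],[[0,0,0],[0,0,0]],[[0,0,0],[0,0,0]],[[0,0,0],[0,0,0]],[[0,0,-0.5],[0,0,0]],[[0,0,-1],[0,0,0]],[[0,0,-1],[0,0,0]],[[0,0,-1],[0,0,0]],[[-0.9,0.71,0],[0,0,0]],[[-0.9,0.71,0],[0,0,0]],[[-0.9,0.71,0],[0,0,0]],[[-0.9,0.71,0],[0,0,0]],[[-0.9,0.71,0],[0,0,0]],[[-0.9,0.71,0],[0,0,0]],[[-0.9,0.71,0],[0,0,0]],[[-0.9,0.71,0],[0,0,0]],[[0,0,0],[0,0,0]],[[0,0,0],[0,0,0]]]' --fingers 0.28

```text
time: 40.25
tcp_pos: [0.6583, 0.1633, 0.1371]
tool_rot: [0.708, 0.706, 0.0, 0.0]
contact_force: [-0.6, -0.3, 0.2]
finger_gap: 0.0602
finger_force: 0.0
```

```bash
python3 - <<'E'
from m import *
im,P=blobs('wrist',zmin=.07,box=(.35,.7,.05,.4),nmin=15); print(readout.get_state()['tcp_pos'])
rim('scene',(.598,-.243))
E
```

```text
wrist n 2701 zt 0.1118 mec [0.4742 0.3005 0.0197] top [0.4804 0.2994 0.0173] sat 5.0 CUT
wrist n 3607 zt 0.1124 mec [0.5463 0.3082 0.0208] top [0.5461 0.3079 0.0207] sat 5.0 CUT
wrist n 631 zt 0.0825 mec [0.6189 0.3137 0.0111] top [0.619  0.3131 0.0081] sat 6.0 
wrist n 1204 zt 0.0926 mec [0.6573 0.1634 0.0201] top [0.6573 0.1634 0.02  ] sat 8.0 
[0.65763933 0.16474084 0.13691121]
scene 379 rim [ 0.6006 -0.2418]
```

Request:
move_arm --deltas '[[[-0.04,-0.02,0.9],[0,0,0]],[[0,0,1],[0,0,0]],[[0,0,1],[0,0,0]],[[0,0,1],[0,0,0]],[[0,0,0.5],[0,0,0]],[[0,0,0.2],[0,0,0]],[[0,0,0],[0,0,0]]]'

```text
time: 40.93
tcp_pos: [0.6567, 0.1647, 0.0441]
tool_rot: [0.707, 0.707, -0.0, -0.0]
contact_force: [-0.1, 0.2, -0.0]
finger_gap: 0.0601
finger_force: 0.0
```

Request:
move_arm --deltas '[[[0,0,0],[0,0,0]],[[0,0,0],[0,0,0]],[[0,0,0],[0,0,0]],[[0,0,0],[0,0,0]],[[0,0,0],[0,0,0]],[[0,0,0],[0,0,0]],[[0,0,0],[0,0,0]],[[0,0,-0.5],[0,0,0]],[[0,0,-1],[0,0,0]],[[0,0,-1],[0,0,0]],[[0,0,-1],[0,0,0]],[[0,0,-1],[0,0,0]],[[0,0,-0.6],[0,0,0]],[[0,0,0],[0,0,0]],[[0,0,0],[0,0,0]]]' --fingers -1

```text
time: 42.18
tcp_pos: [0.6573, 0.1642, 0.1467]
tool_rot: [0.707, 0.707, 0.0, 0.0]
contact_force: [0.2, -0.1, -2.4]
finger_gap: 0.039
finger_force: 30.0
```

Request:
move_arm --deltas '[[[1,-0.27,0],[0,0,0]],[[1,-0.27,0],[0,0,0]],[[1,-0.27,0],[0,0,0]],[[1,-0.27,0],[0,0,0]],[[1,-0.27,0],[0,0,0]],[[1,-0.27,0],[0,0,0]],[[1,-0.27,0],[0,0,0]],[[0.4,0,0],[0,0,0]],[[0.1,0,0],[0,0,0]],[[0,0,0],[0,0,0]],[[0,0,0],[0,0,0]]]'

```text
time: 43.1
tcp_pos: [0.6197, 0.3124, 0.146]
tool_rot: [0.708, 0.707, -0.001, 0.0]
contact_force: [0.9, -0.9, -0.1]
finger_gap: 0.0389
finger_force: 30.0
```

Request:
move_arm --deltas '[[[0.05,-0.04,0.5],[0,0,0]],[[0,0,0.8],[0,0,0]],[[0,0,0.8],[0,0,0]],[[0,0,0.6],[0,0,0]],[[0,0,0.5],[0,0,0]],[[0,0,0.4],[0,0,0]],[[0,0,0.3],[0,0,0]],[[0,0,0.1],[0,0,0]],[[0,0,0],[0,0,0]],[[0,0,0],[0,0,0]]]'

```text
time: 43.93
tcp_pos: [0.6189, 0.3151, 0.0669]
tool_rot: [0.707, 0.707, 0.0, 0.0]
contact_force: [1.0, -0.8, -1.4]
finger_gap: 0.0393
finger_force: 30.0
```

Request:
move_arm --deltas '[[[0,0,0],[0,0,0]],[[0,0,0],[0,0,0]],[[0,0,0],[0,0,0]],[[0,0,0],[0,0,0]],[[0,0,0],[0,0,0]],[[0,0,-0.5],[0,0,0]],[[0,0,-1],[0,0,0]],[[0,0,-1],[0,0,0]],[[0,0,-1],[0,0,0]],[[0,0,-1],[0,0,0]],[[-1,0,-1],[0,0,0]],[[-1,-0.5,-1],[0,0,0]],[[-1,-0.5,-1],[0,0,0]],[[-1,-0.5,0],[0,0,0]],[[-1,-0.5,0],[0,0,0]],[[-1,-0.5,0],[0,0,0]],[[-1,-0.5,0],[0,0,0]],[[-1,-0.5,0],[0,0,0]],[[0,0,0],[0,0,0]],[[0,0,0],[0,0,0]]]' --fingers 0.28

```text
time: 45.6
tcp_pos: [0.5486, 0.1542, 0.2175]
tool_rot: [0.708, 0.707, 0.001, -0.0]
contact_force: [0.1, 0.8, 0.6]
finger_gap: 0.06
finger_force: 0.0
```

```bash
python3 - <<'E'
from m import *
im,P=blobs('wrist',zmin=.07,box=(.35,.7,.05,.4),nmin=15)
im,P=rim('scene',(.598,-.243)); blobs('scene',zmin=.026,box=(.56,.64,-.28,-.2)); cv2.imwrite('pics/end.png',im)
z=np.load('scene0.npz'); 
blobs('scene',nmin=60,box=(.28,.9,-.45,.45)); print(readout.get_state()['tcp_pos'])
E
```

```text
wrist n 1839 zt 0.1125 mec [0.6204 0.314  0.0202] top [0.6204 0.314  0.0202] sat 8.0 
wrist n 1648 zt 0.1126 mec [0.5463 0.3079 0.0201] top [0.5463 0.308  0.02  ] sat 7.0 
wrist n 1824 zt 0.1126 mec [0.4711 0.3019 0.0201] top [0.4711 0.302  0.0201] sat 6.0 
wrist n 2109 zt 0.1125 mec [0.3962 0.2948 0.0203] top [0.3963 0.2949 0.0203] sat 5.0 
scene 388 rim [ 0.6005 -0.2419]
scene n 196 zt 0.0342 mec [ 0.6017 -0.2418  0.0262] top [ 0.603  -0.2391  0.0227] sat 7.0 
scene n 2454 zt 0.1082 mec [0.5067 0.303  0.15  ] top [0.5458 0.3055 0.0958] sat 19.0 
scene n 126 zt 0.0145 mec [ 0.35   -0.0197  0.0264] top [ 0.3511 -0.0205  0.0237] sat 200.0 
scene n 126 zt 0.014 mec [ 0.3335 -0.1244  0.0262] top [ 0.3349 -0.1257  0.0249] sat 199.0 
scene n 134 zt 0.014 mec [ 0.3208 -0.2067  0.0259] top [ 0.3207 -0.2036  0.0233] sat 198.0 
scene n 80 zt 0.01 mec [0.4596 0.0703 0.0347] top [0.4596 0.0703 0.0347] sat 6.0 
scene n 202 zt 0.011 mec [ 0.4621 -0.4074  0.0623] top [ 0.4637 -0.4028  0.0612] sat 180.0 
scene n 2463 zt 0.0301 mec [ 0.5986 -0.2442  0.0873] top [ 0.602  -0.2409  0.026 ] sat 12.0 
scene n 2595 zt 0.1212 mec [0.8504 0.3938 0.0727] top [0.852  0.3944 0.0716] sat 22.0 
scene n 1070 zt 0.1012 mec [0.7784 0.2111 0.0358] top [0.7772 0.2134 0.0328] sat 80.5 
scene n 285 zt 0.0102 mec [0.8022 0.0957 0.0624] top [0.8022 0.0957 0.0624] sat 178.0 
scene n 496 zt 0.0213 mec [ 0.8    -0.0169  0.051 ] top [ 0.7981 -0.0154  0.051 ] sat 7.0 
scene n 1032 zt 0.0259 mec [ 0.803  -0.1817  0.0524] top [ 0.803  -0.1817  0.0524] sat 12.0 
scene n 1426 zt 0.0993 mec [ 0.8801 -0.3998  0.0523] top [ 0.8801 -0.3998  0.0523] sat 26.0 
[0.54888082 0.15594001 0.21660246]
```

View pics/end.png

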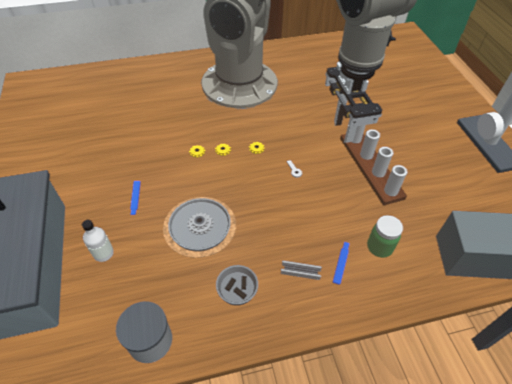

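The final view shows the dish at (199,224) on the cork with the wheels stacked in its middle, and four tubes home on the stand (tops at 110 mm). Nothing else has moved.

```bash
python3 -c "
from station import hand_in
print(hand_in())"
```

```text
the job is handed in; nothing more can be done
None
```

The job is handed in: the dish sits wholly on the cork disc, the two freewheels present (large, then small) are stacked flat in its middle, and all four tubes are fully home on their own stubs. The bystanders stayed where they were, and the gripper is holding nothing.

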